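Find the heavy side of a shaker drum and hold it down

ROBOT

A 6-joint arm with a two-finger parallel gripper is mounted at the origin on the work surface. World frame = base frame: x ahead of the robot, y to its left, z up, the work surface at z = 0. Lengths are in m, angles in rad, forces in N, time in s.
With the tool pointing down it reaches from about 0.375 to 0.9 m from the base axis. Payload 3.1 kg.
Tool frame: the origin (TCP) lies midway between the tips of the shut fingers; the grasp point (between the pads) lies 19 mm behind it (grip_depth is the distance from the TCP to the grasp point, in m); y points along the fingers, z is the direction in which the jaws open and shut, and the axes are right-handed (so a half turn about y gives the same grasp; the last joint's range is limited). The gripper opens to 85 mm and grips with 20 to 120 N. Pads are 22 mm wide; open, the fingers measure 114 mm over their backs; the gripper's body (76 mm by 85 mm) begins 54 mm behind the grasp point. The pads swing forward as they close: fully open they stand 13 mm farther back than shut.
Start: joints at [0.989, 0.527, 1.433, -0, 1.181, -0.178], TCP at [0.246, 0.575, 0.231] pointing down, gripper open.
Joint ranges: [-3.08, 3.08], [-0.75, 2.2], [0.22, 2.44], [-1.43, 4.57], [0, 2.65], [-2.85, 2.85]. Speed limits (rad/s): [2.79, 2.79, 3.14, 3.14, 3.14, 3.14].

INTERFACE

Orientations are given as a unit quaternion [x, y, z, w].
In Python, from station import sense, snapshot, camera_model, sign_off, grip_depth gives the robot as it stands.
- The arm moves only by the tool play_rows, never from a script. Its argument "deltas" is a list of rows, each a list of 6 numbers: the shift along the tool's x, y, z in m, then the turn, a rotation vector about the tool's x, y, z in rad. A call has 1 to 12 rows; each row is the pose to reach, as a shift and turn from the pose commanded when the call began, along the tool's axes at that moment; what a row does not reach only later rows make up. A row lasts 1/10 s, in which the tool goes at most 50 mm and 8.59 degrees, less where a joint would pass 70% of its speed; a pose out of reach is approached as far as the arm can. A call with a gripper value outside its range is refused whole. "gripper" is the finger opening in m, from 0 to 0.0854, set as the call begins (left out, the last holds). The fingers move at their own pace and stop on an object; "force" is the grip in N (left out, the last holds). Time passes only in rows, so rows that repeat a pose let the fingers close. It gives the time, the measured TCP pose, the force and the opening at its end, in the units of the state.
- sense(): the state, without advancing time (a new reading comes with each control period).
- snapshot(name): name is "side" or "top" or "wrist"; returns the picture (400x640x3 uint8, red, green, blue); there is no depth.
- camera_model(name): a dict with "fx", "fy", "cx", "cy" (pixels), "camera_from_world" (4x4, takes a point from world to camera coordinates). Camera axes: x right, y up, looking along -z (the intrinsics and any distortion apply to the point x, -y, -z); pixel columns grow to the right and rows downward; lengths in m; the calibration is good to about 2 mm. The wrist camera is an equidistant fisheye: a pixel r from the principal point sees the ray r / f radians off the axis. A picture is of the moment at which its call begins: read the wrist's pose just before it. camera_model takes no time and is no camera call; for the wrist camera it gives the pose at the moment of the call.
- sign_off(): hands the job in, once; it reports no verdict.
The state is a dict: "t": time; "q": joint angles; "qd": joint speeds; "tau": joint torques, N m; "tcp_pos": TCP position; "tool_rot": TCP orientation; "force": force on the tool from outside, world axes, zero at the start; "ft_torque": the same for the moment, N m; "finger_gap": opening from 0.0 (shut) to 1.0 (fully open).
Only numpy, scipy, OpenCV 4.12 (cv2) and the standard library are available. Lean on these libraries where they do the work, as an engineer would, in place of code of your own. Each camera call takes 0.05 s, during which the arm holds its last target.

TASK

The white drum of this mould-shaker drive hides an off-centre weight, and it is needed heavy side down for fitting. Pull the red stop cap on top all the way up (it stays up by itself), then take the black crank handle and turn the drum through at least one whole turn, either way, to feel where the heavy side lies. Finish with the heavy side at the bottom, standing still and with the handle still gripped: do not let go. Leave the spanner, the cocoa jar and the chocolate mould where they are.

Things in the scene. Friction and masses are not known exactly. Their poses are not given: they have to be found in the camera images.
- drive: fixed blue motor on a dark base (170 mm wide, 12 mm thick). Origin at table level under the drum; z up, -x level, out of the drum's front, the way the handle sticks out. Base reaches 55 mm ahead of the origin; motor (110 mm wide with 18 mm side boxes, 194 mm high with its fins) fills x = +35 to +135 mm; a 26 mm wide arm at z = 200 to 212 mm carries the cap. Place and yaw vary.
- hub (a point): centre of the white drum (120 mm diameter, 55 mm long) on its level axis, at (-2.5, 0, 125) mm in the drive's frame, same axes. The weight inside (core_c0; 0.7 to 0.9 kg, centre 35 mm off the axis) is fixed to the drum at an angle to the crank that differs each time and cannot be seen. Friction (0.36 N m) always beats the weight's pull (0.23 to 0.32 N m), so the drum stays wherever it is left.
- crank (a joint): angle of drum and crank, rad. 0: handle straight above the axis; grows anticlockwise seen from in front (looking along the drive's +x). In the drive's frame the grip point lies at (-105, 55 sin q, 125 + 55 cos q) mm. No end stops; it counts on by 2 pi a turn. Starts within 0.5 of 0; until the cap is raised, lugs on the drum hold it within about 0.65 of 0.
- handle: black rubber crank handle: level cylinder, 20 mm diameter, 88 mm long, 55 mm off the axis; its sleeve spins freely. Origin on its centre line at the grip point, 63 mm ahead of the crank arm, 29 mm from the free end. It goes round 70 to 180 mm above the table. Slow turning takes about 6.5 N along the circle, 4 to 6 N more as the weight rises past the axis level, as much less as it sinks past it.
- stop_cap (a joint): how far the red cap is pulled up, m: 0 is down (start), 0.025 all the way up, at its stop. It slides straight up with 5 N of friction and stays where it is left.
- cap_grip (a point): grip point of the red stop cap, from above: on its upright axis, 21 mm over its foot, 22 mm below its top. Cap 30 mm in diameter, with a 38 mm flange on its top 7 mm. 233 mm above the table when the cap is down; 110 mm behind the handle's grip point along the drive's x, on the drive's centre line.
- spanner: loose steel spanner, 170 mm long, lying on the table. Origin at its underside. Leave it alone.
- cocoa_jar: loose jar with a green lid, 68 mm in diameter, 105 mm high. Origin at the centre of its underside. Leave it alone.
- mould: loose clear chocolate mould filled with chocolate, 120 x 170 x 24 mm. Origin at the centre of its underside. Leave it alone.

How it is judged:
By the outcome, as a careful person would: the job done as asked, in the order asked, and still so for the second after the job is handed in, while the arm keeps its last pose, push and grip.
It also fails if it takes over 72 s, if anything falls off the work surface, if the arm or the gripper's body presses on something with over 40 N, if the wrist force passes 120 N, or if a joint passes its speed limit or range.

## Working session

There is one attempt and no reset: what is moved stays moved. The work goes in short steps, Python scripts to look and compute and a tool call to move; the robot and the scene stay as the last step left them, time stands still between calls to the robot, and variables do not carry over. Pictures are saved under pics/ and viewed, and the job is handed in when it is done.

Besides the shell and the picture viewer there is one more tool, called after "Call:" as name(argument=value, ...), one argument or row to a line, values as JSON. play_rows: Moves the arm, as the interface text tells. Its arguments: {"type":"object","properties":{"deltas":{"type":"array"},"gripper":{"type":"number"},"force":{"type":"number"}},"required":["deltas"]}

```bash
ls; mkdir -p pics; python3 - <<'E'
from station import *
import cv2
print(sense(), grip_depth)
for n in ("side","top"):
    im=snapshot(n); cv2.imwrite(f"pics/{n}0.png",im[:,:,::-1]); m=camera_model(n); print(n,m)
E
```

```text
pics
{'t': 0.0, 'q': array([ 9.88492121e-01,  5.28428897e-01,  1.43388452e+00, -1.83980228e-05,
        1.18140101e+00, -1.78475673e-01]), 'qd': array([-0.00013167, -0.00036408,  0.00018281,  0.00117538,  0.00099953,
       -0.00097935]), 'tau': array([-1.48052036e-04, -4.42354059e+01, -1.78023970e+01, -3.73916018e-04,
        8.35848536e-03,  5.75592139e-06]), 'tcp_pos': array([0.24515767, 0.57414337, 0.23036217]), 'tool_rot': array([ 0.69344041, -0.14207721,  0.14153134, -0.69204287]), 'force': array([ 0.32362859,  1.16936204, -0.38602658]), 'ft_torque': array([0.03886331, 0.0265108 , 0.01260035]), 'finger_gap': 0.9999142261496613} 0.0187
side {'fx': 407.1973354810368, 'fy': 407.1973354810368, 'cx': 323.211083355291, 'cy': 211.5040755866329, 'camera_from_world': array([[-0.74484833, -0.66716131, -0.00983635,  0.342356  ],
       [ 0.51140662, -0.58030153,  0.63380865, -0.42189186],
       [-0.42856066,  0.46706094,  0.77342733, -0.73993434],
       [ 0.        ,  0.        ,  0.        ,  1.        ]])}
top {'fx': 483.1895172075939, 'fy': 483.1895172075939, 'cx': 313.8437473934991, 'cy': 193.49665409111518, 'camera_from_world': array([[-1.17571431e-03, -9.99998689e-01,  1.11297995e-03,
        -8.05116261e-02],
       [ 9.86618173e-01, -9.78516730e-04,  1.63044852e-01,
        -5.52738063e-01],
       [-1.63043550e-01,  1.28978041e-03,  9.86618030e-01,
        -1.30072096e+00],
       [ 0.00000000e+00,  0.00000000e+00,  0.00000000e+00,
         1.00000000e+00]])}
```

View pics/side0.png

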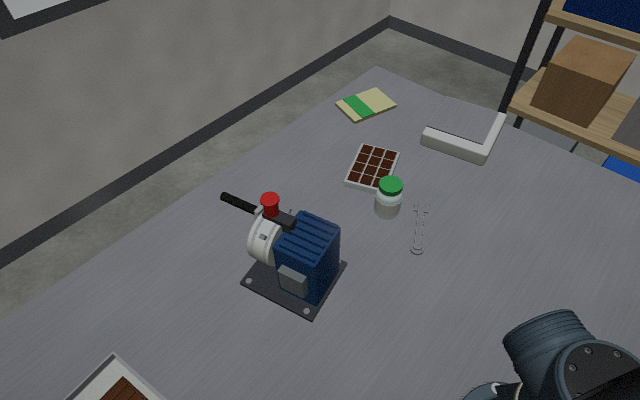

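View pics/top0.png

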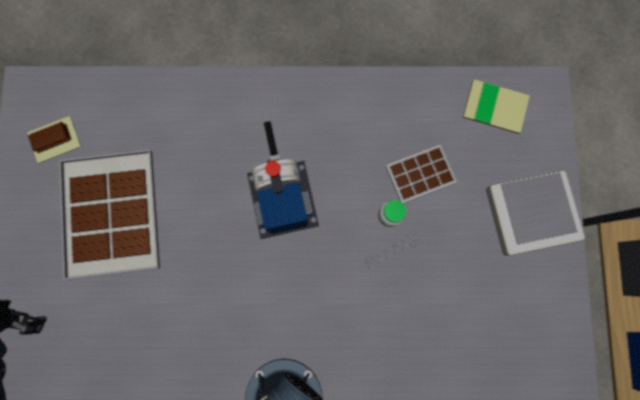

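The drive is near top-image (280,190), with the handle pointing away from the robot. I'll zoom in to pick the points.

```bash
python3 - <<'E'
import cv2
a=cv2.imread("pics/top0.png")[110:245,235:335]; cv2.imwrite("pics/topz.png",cv2.resize(a,None,fx=4.4,fy=4.4,interpolation=cv2.INTER_CUBIC))
a=cv2.imread("pics/side0.png")[180:330,210:360]; cv2.imwrite("pics/sidez.png",cv2.resize(a,None,fx=4,fy=4,interpolation=cv2.INTER_CUBIC))
E
```

```text
(no output)
```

View pics/topz.png

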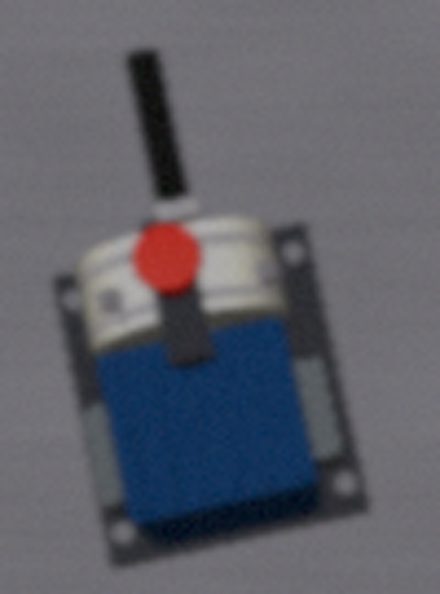

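View pics/sidez.png

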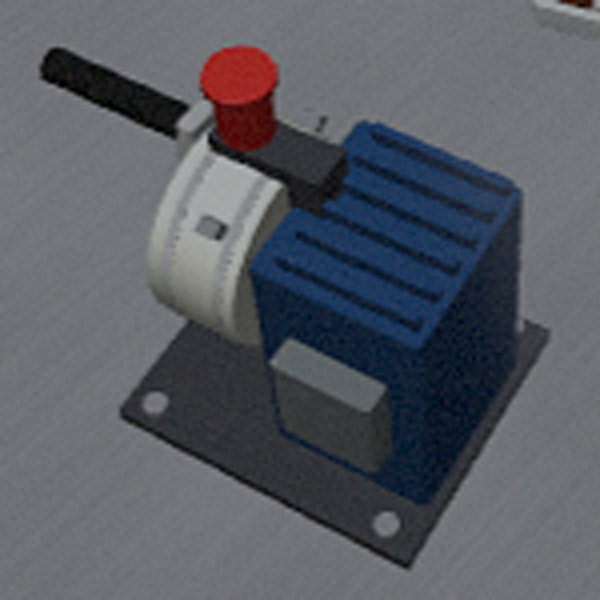

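```bash
cat > h.py <<'E'
import numpy as np
from scipy.optimize import least_squares
from scipy.spatial.transform import Rotation as R
from station import *
def proj(n,p,m=None):
    m=m or camera_model(n); c=m["camera_from_world"]; v=c[:3,:3]@p+c[:3,3]
    return np.array([m["fx"]*v[0]/-v[2]+m["cx"], m["fy"]*-v[1]/-v[2]+m["cy"]])
E
cat > fit.py <<'E'
from h import *
M={n:camera_model(n) for n in("top","side")}
T=lambda u,v:np.array([235+u/4.4-.4,110+v/4.4-.4]); S=lambda u,v:np.array([210+u/4-.4,180+v/4-.4])
def pts(q,b): 
    h=[-.134,.055*np.sin(q),.125+.055*np.cos(q)]
    f=lambda x,y:[x,y,.012]
    return [("top",T(55,278),f(-.055,-.085)),("top",T(303,225),f(-.055,.085)),("top",T(110,565),f(b,-.085)),("top",T(368,510),f(b,.085)),
    ("side",S(120,410),f(-.055,-.085)),("side",S(410,566),f(b,-.085)),("side",S(550,330),f(b,.085)),
    ("top",T(167,258),[.005,0,.255]),("side",S(240,74),[.005,0,.255]),("top",T(143,52),h),("side",S(53,66),h)]
def W(p,d): return np.array([p[0],p[1],0])+R.from_euler('z',p[2]).apply(d)
def res(p): return np.concatenate([proj(n,W(p,d),M[n])-px for n,px,d in pts(p[3],p[4])])
s=least_squares(res,[.7,0,np.pi,0,.14],loss='soft_l1')
p=s.x;print(p,s.cost);print(res(p).reshape(-1,2).round(1))
ax=R.from_euler('z',p[2]).as_matrix()
print("axes",ax.round(3).tolist()); print("cap",W(p,[.005,0,.233]),"hub",W(p,[-.0025,0,.125]),"grip",W(p,[-.105,.055*np.sin(p[3]),.125+.055*np.cos(p[3])]))
np.save("pose.npy",p)
E
python3 fit.py
```

```text
[0.58344055 0.01841649 3.35864979 0.14342897 0.13868041] 1.8115563716380745
[[-0.9 -0. ]
 [ 0.5 -0.5]
 [-0.   0.6]
 [ 0.4  0.1]
 [-0.3  0. ]
 [-0.7 -0.5]
 [ 0.3 -0. ]
 [-0.2  0.1]
 [ 0.2  0.1]
 [-0.3  0.8]
 [ 0.  -0.6]]
axes [[-0.977, 0.215, 0.0], [-0.215, -0.977, 0.0], [0.0, 0.0, 1.0]]
cap [0.57855788 0.0173397  0.233     ] hub [0.58588189 0.01895488 0.125     ] grip [0.68766982 0.03335184 0.17943524]
```

```bash
cat >> h.py <<'E'
import json,os
from station import *
def getcmd():
    if os.path.exists("cmd.json"):
        d=json.load(open("cmd.json")); return np.array(d["p"]),R.from_quat(d["q"])
    return np.array([.246,.575,.231]),R.from_quat(sense()["tool_rot"])
def applied(row):
    p,r=getcmd(); row=np.array(row,float); p2=p+r.apply(row[:3]); r2=r*R.from_rotvec(row[3:])
    json.dump(dict(p=p2.tolist(),q=r2.as_quat().tolist()),open("cmd.json","w"))
def delta(pt,rt):
    p,r=getcmd(); return np.r_[r.inv().apply(pt-p),(r.inv()*rt).as_rotvec()]
P=np.load("pose.npy") if os.path.exists("pose.npy") else None
def W(d): return np.array([P[0],P[1],0])+R.from_euler('z',P[2]).apply(d)
def D(w): return R.from_euler('z',P[2]).inv().apply(np.asarray(w)-[P[0],P[1],0])
def toolR(sign=1):
    ax=R.from_euler('z',P[2]).as_matrix(); y=np.array([0,0,-1.]); z=sign*ax[:,1]; return R.from_matrix(np.c_[np.cross(y,z),y,z])
E
python3 - <<'E'
from h import *
p,r=getcmd(); print(r.as_matrix().round(3))
for s in(1,-1):
    print(s,delta(W([.005,0,.30]),toolR(s)).round(4))
E
```

```text
[[ 0.92  -0.001  0.393]
 [-0.393 -0.002  0.92 ]
 [-0.    -1.    -0.002]]
1 [ 5.2490e-01 -6.8400e-02 -3.8230e-01  1.2000e-03  2.5208e+00  2.3000e-03]
-1 [ 0.5249 -0.0684 -0.3823  0.0018 -0.6208 -0.0009]
```

Call:
play_rows(
  deltas=[
    [0.026,-0.02,-0.019,0,-0.03,0],
    [0.052,-0.04,-0.038,0,-0.06,0],
    [0.078,-0.06,-0.057,0,-0.09,0],
    [0.104,-0.07,-0.076,0,-0.12,0],
    [0.13,-0.07,-0.095,0,-0.155,0],
    [0.156,-0.07,-0.114,0,-0.19,0],
    [0.182,-0.07,-0.133,0,-0.22,0],
    [0.21,-0.07,-0.152,0,-0.25,0],
    [0.236,-0.07,-0.171,0,-0.28,0],
    [0.262,-0.07,-0.19,0,-0.31,0],
  ],
  gripper=0.0854,
  force=60,
)

```text
t: 1.1
tcp_pos: [0.412, 0.2957, 0.301]
tool_rot: [0.706, -0.033, 0.032, -0.706]
force: [0.8, 0.3, 0.2]
finger_gap: 0.999
```

```bash
python3 - <<'E'
from h import *
applied([0.262,-0.07,-0.19,0,-0.31,0])
s=sense();p,r=getcmd();print(p,s['tcp_pos'],(r.inv()*R.from_quat(s['tool_rot'])).as_rotvec(),s['t'],s['force'])
print(delta(W([.005,0,.30]),toolR(-1)).round(4))
E
```

```text
[0.48937037 0.36161952 0.30088303] [0.41204129 0.29573914 0.30098575] [-4.00588497e-17  3.10000000e-01  0.00000000e+00] 1.1 [0.76880456 0.26410119 0.23749789]
[ 1.280e-02  9.000e-04 -3.554e-01  2.000e-04  4.000e-04 -8.000e-04]
```

```bash
python3 - <<'E'
from h import *
json.dump(dict(p=[.246,.575,.231],q=[0.69344041,-0.14207721,0.14153134,-0.69204287]),open("cmd.json","w"))
applied([0.262,-0.07,-0.19,0,-0.31,0])
s=sense();p,r=getcmd();print(p,s['tcp_pos'],(r.inv()*R.from_quat(s['tool_rot'])).as_rotvec(),s['t'],s['force'])
print(delta(W([.005,0,.30]),toolR(-1)).round(4))
E
```

```text
[0.41234946 0.29745835 0.30130284] [0.41204129 0.29573914 0.30098575] [ 0.00148775 -0.00126073 -0.00025091] 1.1 [0.76880456 0.26410119 0.23749789]
[ 0.1917  0.0016 -0.2633  0.0017 -0.3109 -0.0013]
```

Call:
play_rows(
  deltas=[
    [0.019,0,-0.026,0,-0.03,0],
    [0.038,0,-0.052,0,-0.06,0],
    [0.057,0,-0.078,0,-0.09,0],
    [0.076,0,-0.104,0,-0.12,0],
    [0.096,0,-0.13,0,-0.155,0],
    [0.115,0,-0.156,0,-0.19,0],
    [0.134,0,-0.184,0,-0.22,0],
    [0.153,0,-0.21,0,-0.25,0],
    [0.172,0.001,-0.237,0,-0.28,0],
    [0.192,0.002,-0.263,0.0017,-0.311,-0.0013],
    [0.192,0.002,-0.263,0.0017,-0.311,-0.0013],
    [0.192,0.002,-0.263,0.0017,-0.311,-0.0013],
  ],
)

```text
t: 2.3
tcp_pos: [0.578, 0.0168, 0.2985]
tool_rot: [-0.702, -0.076, 0.076, 0.704]
force: [-0.9, 0.3, -0.8]
finger_gap: 0.997
```

```bash
python3 - <<'E'
from h import *
import cv2
applied([0.192, 0.002, -0.263, 0.0017, -0.311, -0.0013])
s=sense();p,r=getcmd();print(p,s['tcp_pos'],(r.inv()*R.from_quat(s['tool_rot'])).as_rotvec(),s['t'],s['force'])
print(s['q'], r.as_matrix().round(4), D(s['tcp_pos']))
print(delta(W([.005,0,.2143]),toolR(-1)).round(4))
a=snapshot("wrist")[:,:,::-1]; m=camera_model("wrist"); cv2.imwrite("pics/w1.png",a); print(m)
b=snapshot("side")[:,:,::-1]; cv2.imwrite("pics/s1.png",b)
E
```

```text
[0.57886404 0.01762442 0.29960942] [0.57798993 0.0167811  0.29854274] [0.00259918 0.00186222 0.00015615] 2.3 [-0.86920762  0.26265333 -0.80335652]
[-0.16536549  0.39339798  1.46943899  0.00245135  1.27983267 -1.95218277] [[ 0.9765  0.     -0.2155]
 [ 0.2155 -0.      0.9765]
 [ 0.     -1.     -0.    ]] [0.00567492 0.00042319 0.29854274]
[-0.0004  0.0853 -0.0002  0.      0.0001  0.    ]
{'fx': 309.70691628693146, 'fy': 309.70691628693146, 'cx': 319.9755185182306, 'cy': 199.61230943095904, 'camera_from_world': array([[-0.21392683,  0.97684759,  0.00202248,  0.10680083],
       [-0.92486693, -0.20187595, -0.32228445,  0.60197725],
       [-0.3144145 , -0.07081582,  0.94664071, -0.26183125],
       [ 0.        ,  0.        ,  0.        ,  1.        ]])}
```

View pics/w1.png

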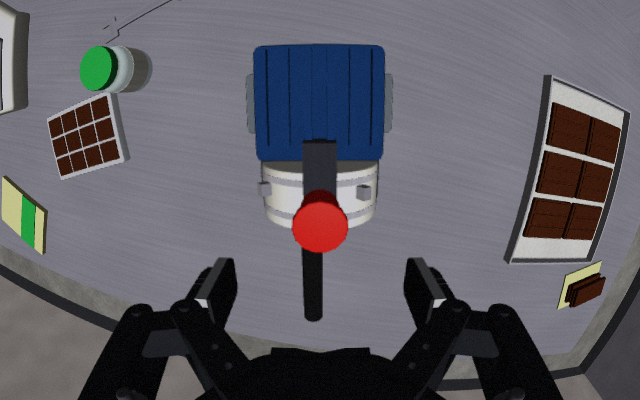

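View pics/s1.png

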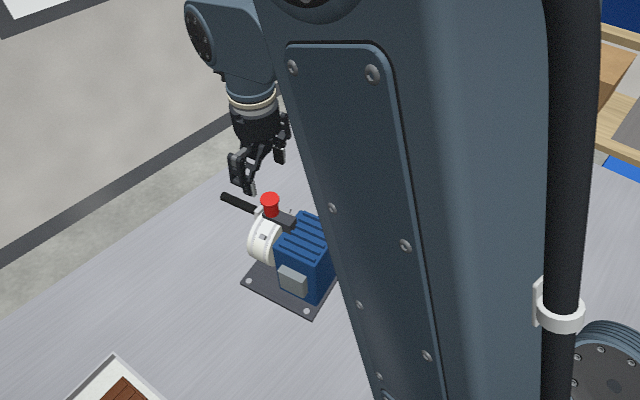

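```bash
python3 - <<'E'
from h import *
m=camera_model("wrist");c=m["camera_from_world"]
print("cam D",D(-c[:3,:3].T@c[:3,3]))
def fp(w):
    v=c[:3,:3]@w+c[:3,3]; a=np.array([v[0],-v[1],-v[2]]); th=np.arctan2(np.hypot(a[0],a[1]),a[2]); return np.array([m["cx"],m["cy"]])+m["fx"]*th*a[:2]/np.hypot(a[0],a[1])
print(fp(W([.005,0,.255])))
q=P[3]; print(fp(W([-.134,.055*np.sin(q),.125+.055*np.cos(q)])))
E
```

```text
cam D [8.84670692e-02 3.10094678e-04 4.41833186e-01]
[319.99749832 228.00964991]
[312.68471082 315.67312819]
```

Call:
play_rows(
  deltas=[
    [0,0.014,0,0,0,0],
    [0,0.028,0,0,0,0],
    [0,0.042,0,0,0,0],
    [0,0.056,0,0,0,0],
    [0,0.068,0,0,0,0],
    [0,0.078,0,0,0,0],
    [0,0.083,0,0,0,0],
    [0,0.083,0,0,0,0],
  ],
)

```text
t: 3.2
tcp_pos: [0.578, 0.0177, 0.2156]
tool_rot: [-0.702, -0.077, 0.077, 0.704]
force: [-0.7, -0.2, 0.1]
finger_gap: 1.0
```

Call:
play_rows(
  deltas=[
    [0,0,0,0,0,0],
    [0,0,0,0,0,0],
    [0,0,0,0,0,0],
    [0,0,0,0,0,0],
    [0,0,0,0,0,0],
    [0,0,0,0,0,0],
    [0,0,0,0,0,0],
    [0,0,0,0,0,0],
  ],
  gripper=0.02,
  force=50,
)

```text
t: 4.0
tcp_pos: [0.5789, 0.0169, 0.2171]
tool_rot: [-0.703, -0.078, 0.076, 0.703]
force: [-0.7, -2.2, 5.0]
finger_gap: 0.419
```

```bash
python3 - <<'E'
from h import *
import cv2
applied([0,.083,0,0,0,0])
s=sense();print(s['tcp_pos'],s['t'],s['force'],s['finger_gap']*.0854,s['q'])
cv2.imwrite("pics/w2.png",snapshot("wrist")[:,:,::-1])
E
```

```text
[0.57890483 0.01690459 0.21709602] 4.0 [-0.6894574  -2.2171123   5.03330829] 0.035749353214306404 [-1.64295796e-01  4.81560975e-01  1.56736630e+00  1.37313722e-03
  1.09020296e+00 -1.95298951e+00]
```

View pics/w2.png

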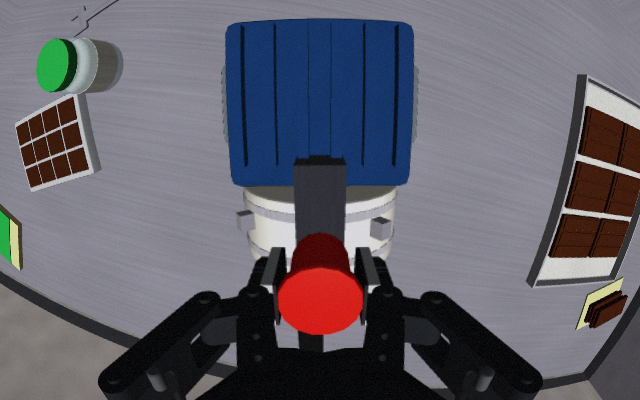

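Call:
play_rows(
  deltas=[
    [0,0,0,0,0,0],
    [0,0,0,0,0,0],
    [0,0,0,0,0,0],
    [0,0,0,0,0,0],
  ],
)

```text
t: 4.45
tcp_pos: [0.5789, 0.0169, 0.2171]
tool_rot: [-0.703, -0.078, 0.076, 0.703]
force: [-1.0, -1.4, 5.4]
finger_gap: 0.421
```

Call:
play_rows(
  deltas=[
    [0,-0.003,0,0,0,0],
    [0,-0.006,0,0,0,0],
    [0,-0.009,0,0,0,0],
    [0,-0.012,0,0,0,0],
    [0,-0.012,0,0,0,0],
  ],
)

```text
t: 4.95
tcp_pos: [0.5787, 0.0169, 0.2285]
tool_rot: [-0.703, -0.077, 0.076, 0.703]
force: [2.6, -3.6, -3.5]
finger_gap: 0.42
```

```bash
python3 - <<'E'
from h import *
import cv2
applied([0,-.012,0,0,0,0])
s=sense();print(s['tcp_pos'],s['t'],s['force'],s['finger_gap']*.0854,s['q'])
cv2.imwrite("pics/w3.png",snapshot("wrist")[:,:,::-1])
a=snapshot("side")[130:330,160:360,::-1];cv2.imwrite("pics/s3.png",cv2.resize(a,None,fx=3,fy=3,interpolation=cv2.INTER_CUBIC))
E
```

```text
[0.57870348 0.01694841 0.22854351] 4.95 [ 2.64790265 -3.55625154 -3.51254099] 0.035909532918836584 [-1.64311370e-01  4.67896120e-01  1.55501824e+00  1.42639647e-03
  1.11717300e+00 -1.95293715e+00]
```

View pics/s3.png

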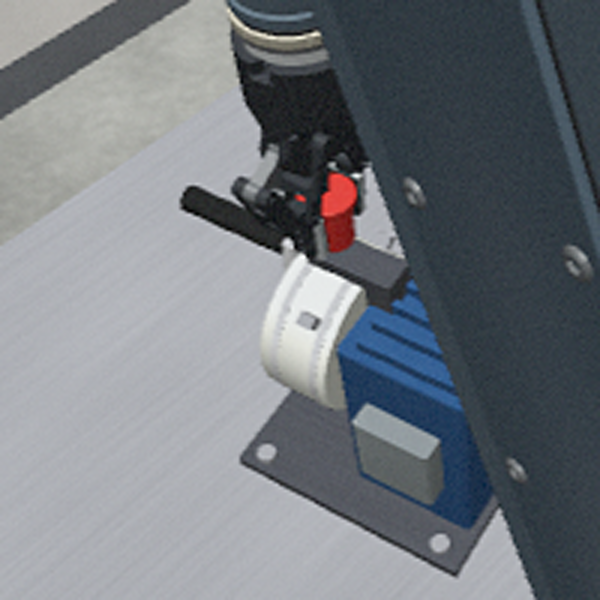

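View pics/w3.png

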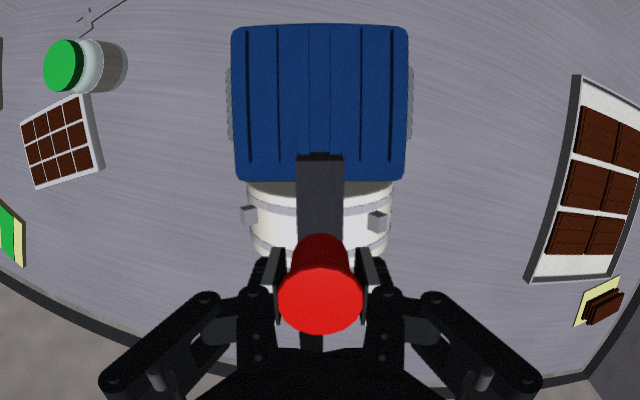

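The cap stays at the same place in the wrist view (320,298), so it is rising with the gripper. I'll continue up to the stop.

Call:
play_rows(
  deltas=[
    [0,-0.003,0,0,0,0],
    [0,-0.006,0,0,0,0],
    [0,-0.009,0,0,0,0],
    [0,-0.011,0,0,0,0],
    [0,-0.013,0,0,0,0],
    [0,-0.014,0,0,0,0],
    [0,-0.014,0,0,0,0],
  ],
)

```text
t: 5.75
tcp_pos: [0.5787, 0.017, 0.2422]
tool_rot: [-0.703, -0.077, 0.076, 0.703]
force: [4.2, -3.7, -4.5]
finger_gap: 0.426
```

Call:
play_rows(
  deltas=[
    [0,-0.001,0,0,0,0],
    [0,-0.002,0,0,0,0],
    [0,-0.003,0,0,0,0],
    [0,-0.003,0,0,0,0],
  ],
)

```text
t: 6.15
tcp_pos: [0.5784, 0.0169, 0.2424]
tool_rot: [-0.702, -0.077, 0.077, 0.704]
force: [8.3, -6.0, -18.4]
finger_gap: 0.43
```

```bash
python3 - <<'E'
from h import *
import cv2
applied([0,-.014,0,0,0,0]);applied([0,-.003,0,0,0,0])
s=sense();p,r=getcmd();print(p,s['tcp_pos'],s['t'],s['force'],s['finger_gap']*.0854,s['q'])
cv2.imwrite("pics/w4.png",snapshot("wrist")[:,:,::-1])
E
```

```text
[0.57886594 0.01762379 0.24560942] [0.57843122 0.01694359 0.24238807] 6.15 [  8.31461837  -6.04057993 -18.41315547] 0.03669899176235718 [-1.64507443e-01  4.52235164e-01  1.53887936e+00  1.63309036e-03
  1.15096025e+00 -1.95296631e+00]
```

View pics/w4.png

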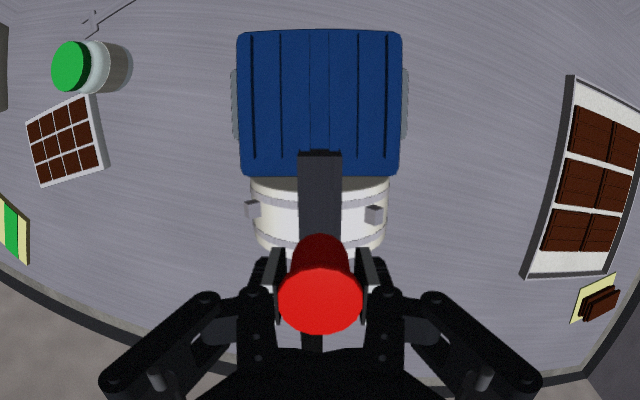

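Call:
play_rows(
  deltas=[
    [0,0,0,0,0,0],
    [0,0,0,0,0,0],
    [0,0,0,0,0,0],
    [0,0,0,0,0,0],
    [0,0,0,0,0,0],
    [0,0,0,0,0,0],
    [0,0,0,0,0,0],
  ],
  gripper=0.0854,
)

```text
t: 6.9
tcp_pos: [0.5784, 0.0174, 0.2455]
tool_rot: [-0.702, -0.077, 0.076, 0.704]
force: [-1.1, 0.7, -0.6]
finger_gap: 1.002
```

Call:
play_rows(
  deltas=[
    [0,-0.01,0,0,0,0],
    [0,-0.025,0,0,0,0],
    [0,-0.04,0,0,0,0],
    [0,-0.06,0,0,0,0],
    [0,-0.075,0,0,0,0],
    [0,-0.075,0,0,0,0],
  ],
)

```text
t: 7.5
tcp_pos: [0.5799, 0.017, 0.3235]
tool_rot: [0.703, 0.079, -0.074, -0.703]
force: [0.3, 0.1, -0.6]
finger_gap: 0.998
```

```bash
python3 - <<'E'
from h import *
import cv2
applied([0,-.075,0,0,0,0])
s=sense();p,r=getcmd();print(p,s['tcp_pos'],s['t'],s['force'],s['finger_gap']*.0854,s['q'])
cv2.imwrite("pics/w5.png",snapshot("wrist")[:,:,::-1])
m=camera_model("wrist");c=m["camera_from_world"]
def fp(w):
    v=c[:3,:3]@w+c[:3,3]; a=np.array([v[0],-v[1],-v[2]]); th=np.arctan2(np.hypot(a[0],a[1]),a[2]); return np.array([m["cx"],m["cy"]])+m["fx"]*th*a[:2]/np.hypot(a[0],a[1])
print(fp(W([.005,0,.255])),fp(W([.005,0,.28])))
q=P[3]; print(fp(W([-.134,.055*np.sin(q),.125+.055*np.cos(q)])))
E
```

```text
[0.5788633  0.01762467 0.32060942] [0.57990072 0.01698248 0.32350555] 7.5 [ 0.31401358  0.14267788 -0.61453891] 0.0852240159575791 [-0.16425233  0.37028632  1.43545903  0.00200058  1.32858356 -1.95279446]
[321.83303102 213.12914277] [322.03298321 227.2193058 ]
[314.41745898 301.3407049 ]
```

View pics/w5.png

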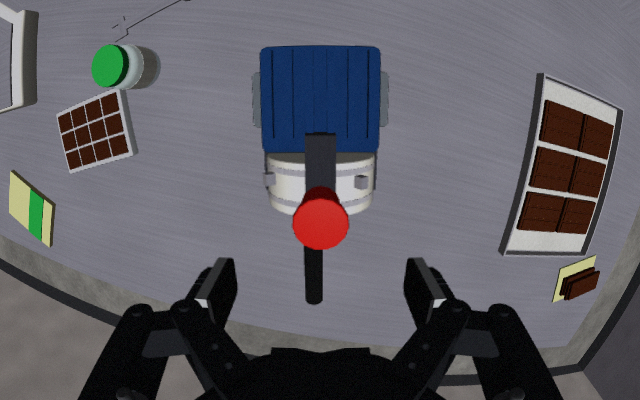

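```bash
cat >> h.py <<'E'
TH=0.35
def toolL(): return toolR(-1)*R.from_rotvec([0,0,TH])
def tcp_for(q,dz=0,x=-.105):
    return W([x,.055*np.sin(q),.125+.055*np.cos(q)+dz])+toolL().apply([0,grip_depth,0])
E
python3 - <<'E'
from h import *
p,r=getcmd()
print(toolL().as_matrix().round(3))
t=tcp_for(P[3],.105); print(t,delta(t,toolL()).round(4))
E
```

```text
[[ 0.917 -0.335 -0.215]
 [ 0.202 -0.074  0.977]
 [-0.343 -0.939 -0.   ]]
[0.68140809 0.03197093 0.26686897] [ 1.032e-01  5.370e-02 -8.100e-03  0.000e+00  1.000e-04  3.500e-01]
```

Call:
play_rows(
  deltas=[
    [0.015,0,-0.001,0,0,0.03],
    [0.035,0,-0.003,0,0,0.08],
    [0.055,0,-0.004,0,0,0.14],
    [0.075,0,-0.006,0,0,0.2],
    [0.09,0.01,-0.007,0,0,0.26],
    [0.1,0.03,-0.008,0,0,0.31],
    [0.103,0.045,-0.008,0,0,0.35],
    [0.103,0.054,-0.008,0,0,0.35],
    [0.103,0.054,-0.008,0,0,0.35],
    [0.103,0.054,-0.008,0,0,0.35],
    [0.103,0.054,-0.008,0,0,0.35],
  ],
)

```text
t: 8.65
tcp_pos: [0.6807, 0.0315, 0.2682]
tool_rot: [0.705, -0.046, -0.196, -0.68]
force: [0.8, -0.5, 0.4]
finger_gap: 0.996
```

```bash
python3 - <<'E'
from h import *
import cv2
applied([0.103, 0.054, -0.008, 0, 0, 0.35])
s=sense();p,r=getcmd();print(p,s['tcp_pos'],s['t'],s['force'],s['ft_torque'],s['q'])
cv2.imwrite("pics/w6.png",snapshot("wrist")[:,:,::-1]);cv2.imwrite("pics/s6.png",snapshot("side")[:,:,::-1])
m=camera_model("wrist");c=m["camera_from_world"]
print("cam D",D(-c[:3,:3].T@c[:3,3]))
def fp(w):
    v=c[:3,:3]@w+c[:3,3]; a=np.array([v[0],-v[1],-v[2]]); th=np.arctan2(np.hypot(a[0],a[1]),a[2]); return np.array([m["cx"],m["cy"]])+m["fx"]*th*a[:2]/np.hypot(a[0],a[1])
print(fp(W([.005,0,.255])),fp(W([.005,0,.28])))
q=P[3]; print(fp(W([-.134,.055*np.sin(q),.125+.055*np.cos(q)])))
E
```

```text
[0.68116946 0.03200593 0.26661286] [0.68070228 0.03150793 0.26821501] 8.65 [ 0.76087686 -0.48684311  0.4226619 ] [ 0.00813914 -0.16778776 -0.02110482] [-0.07476692  0.74256386  0.94794855 -0.09922112  1.78265717 -1.86727482]
cam D [-0.0686297   0.00909895  0.43090749]
[334.96207588  82.30865723] [337.12855432  64.53726851]
[321.53938354 283.76808521]
```

View pics/w6.png

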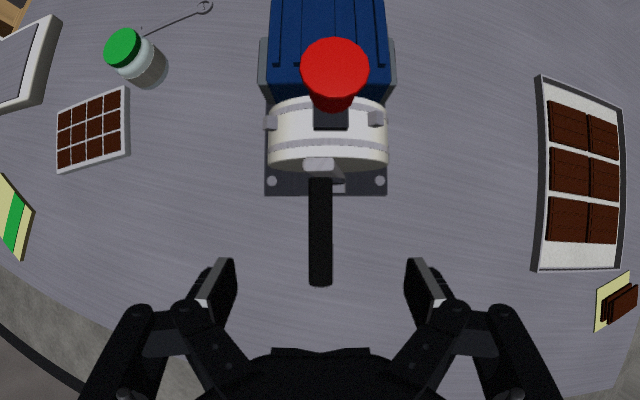

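View pics/s6.png

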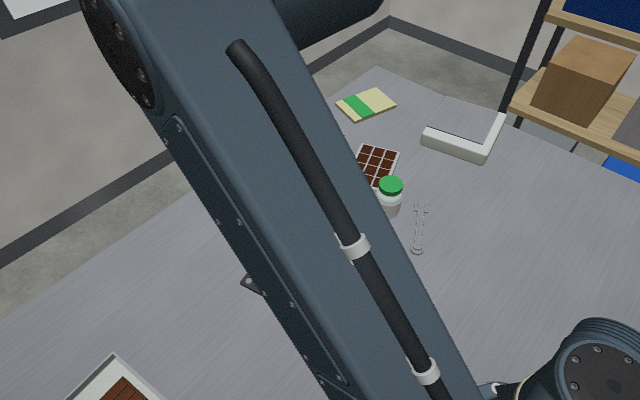

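```bash
cat > fk.py <<'E'
from h import *
data=[([9.88492121e-01,5.28428897e-01,1.43388452,0,1.18140101,-1.78475673e-01],[0.24515767,0.57414337,0.23036217]),
([-0.16536549,0.39339798,1.46943899,0.00245135,1.27983267,-1.95218277],[0.57798993,0.0167811,0.29854274]),
([-1.64295796e-01,4.81560975e-01,1.56736630,1.37313722e-03,1.09020296,-1.95298951],[0.57890483,0.01690459,0.21709602]),
([-1.64507443e-01,4.52235164e-01,1.53887936,1.63309036e-03,1.15096025,-1.95296631],[0.57843122,0.01694359,0.24238807]),
([-0.16425233,0.37028632,1.43545903,0.00200058,1.32858356,-1.95279446],[0.57990072,0.01698248,0.32350555]),
([-0.07476692,0.74256386,0.94794855,-0.09922112,1.78265717,-1.86727482],[0.68070228,0.03150793,0.26821501])]
Ry=lambda a:R.from_euler('y',a); Rz=lambda a:R.from_euler('z',a)
def fk(q,p,full=False):
    h,l2,l3,d,L=p
    r=Rz(q[0])*Ry(q[1]); el=np.array([0,0,h])+r.apply([0,0,l2]); r=r*Ry(q[2]); w=el+r.apply([0,0,l3]) ; r=r*Rz(q[3]); 
    w2=w+r.apply([0,d,0]); r=r*Ry(q[4]); t=w2+r.apply([0,0,L])
    return (el,w,w2,t) if full else t
if __name__=="__main__":
    f=lambda p:np.concatenate([fk(q,p)-t for q,t in data])
    s=least_squares(f,[.2,.4,.4,.11,.27]); print(s.x,np.abs(s.fun).max()); print(s.fun.reshape(-1,3).round(4))
    for q,t in data[-2:]: print([a.round(3) for a in fk(q,s.x,True)])
    print(np.linalg.svd(s.jac)[1])
E
python3 fk.py
```

```text
[0.10458232 0.50119344 0.38923782 0.10901105 0.15638245] 0.011272344291956518
[[ 0.0004 -0.0029  0.0021]
 [-0.0029 -0.0019  0.0008]
 [ 0.0093 -0.0037 -0.0037]
 [ 0.0061 -0.0032 -0.002 ]
 [-0.0085 -0.0009  0.0015]
 [-0.0024  0.0113  0.0013]]
[array([ 0.179, -0.03 ,  0.572]), array([ 0.552, -0.092,  0.481]), array([0.57 , 0.016, 0.481]), array([0.571, 0.016, 0.325])]
[array([ 0.338, -0.025,  0.474]), array([ 0.723, -0.054,  0.427]), array([0.73 , 0.054, 0.417]), array([0.678, 0.043, 0.27 ])]
[4.15530287 2.57714775 2.44938784 0.24277963 0.18255078]
```

```bash
cat > fk2.py <<'E'
from h import *
from fk import data,Ry,Rz
def fk(q,p,full=False):
    h,l2,l3,d,L,a,b,c=p
    r=Rz(q[0]); s0=np.array([0,0,h])+r.apply([b,d*MODE,0]); r=r*Ry(q[1]); el=s0+r.apply([0,0,l2]); r=r*Ry(q[2]); w=el+r.apply([c,0,l3]); r=r*Rz(q[3]); 
    w2=w+r.apply([0,d*(1-MODE),0]); r=r*Ry(q[4]); t=w2+r.apply([a,0,L])
    return (el,w,w2,t) if full else t
for MODE in (0,1):
    x0=np.array([.2,.4,.4,.11,.27,0,0,0])
    f=lambda p:np.concatenate([np.concatenate([fk(q,p)-t for q,t in data])/.001,(p-x0)[[0,1,2,4]]/.2,(p-x0)[5:]/.03])
    s=least_squares(f,x0); print(MODE,s.x.round(3),s.cost); print(s.fun[:18].reshape(-1,3).round(1))
    for q,t in data[-2:]: print([a.round(3) for a in fk(q,s.x,True)])
E
python3 fk2.py
```

```text
0 [0.269 0.583 0.394 0.111 0.291 0.029 0.027 0.109] 8.489854771065874
[[-0.1 -0.3  0.1]
 [ 0.  -0.1  0.4]
 [ 0.3 -0.2 -0.4]
 [ 0.2 -0.1 -0.1]
 [-0.2 -0.1  0.3]
 [-0.1  0.5 -0.2]]
[array([ 0.235, -0.039,  0.812]), array([ 0.588, -0.097,  0.614]), array([0.606, 0.012, 0.615]), array([0.58 , 0.017, 0.324])]
[array([ 0.42 , -0.031,  0.698]), array([ 0.797, -0.06 ,  0.543]), array([0.804, 0.05 , 0.532]), array([0.681, 0.032, 0.268])]
1 [ 0.268  0.584  0.392  0.111  0.291 -0.002 -0.002  0.11 ] 7.468606706968972
[[-0.  -0.1  0.1]
 [-0.1 -0.1  0. ]
 [ 0.3 -0.1 -0.2]
 [ 0.2 -0.1 -0.1]
 [-0.3 -0.   0.1]
 [-0.1  0.4  0. ]]
[array([0.225, 0.075, 0.813]), array([0.576, 0.017, 0.615]), array([0.576, 0.017, 0.615]), array([0.58 , 0.017, 0.324])]
[array([0.4  , 0.081, 0.699]), array([0.775, 0.053, 0.543]), array([0.775, 0.053, 0.543]), array([0.681, 0.032, 0.268])]
```

Call:
play_rows(
  deltas=[
    [0,0,0,0,0,0],
    [0.003,0.009,0,0,0,0],
    [0.007,0.02,0,0,0,0],
  ],
)

```text
t: 9.05
tcp_pos: [0.6807, 0.0316, 0.2454]
tool_rot: [0.705, -0.046, -0.197, -0.68]
force: [0.4, -0.7, -0.9]
finger_gap: 1.003
```

Call:
play_rows(
  deltas=[
    [0.004,0.012,0,0,0,0],
    [0.009,0.025,0,0,0,0],
    [0.014,0.039,0,0,0,0],
  ],
)

```text
t: 9.35
tcp_pos: [0.6799, 0.0317, 0.202]
tool_rot: [0.705, -0.047, -0.198, -0.68]
force: [0.7, -0.1, 0.0]
finger_gap: 1.0
```

Call:
play_rows(
  deltas=[
    [0.004,0.012,0,0,0,0],
    [0.008,0.022,0,0,0,0],
    [0.012,0.032,0,0,0,0],
    [0.015,0.039,0,0,0,0],
    [0.015,0.039,0,0,0,0],
  ],
)

```text
t: 9.85
tcp_pos: [0.6804, 0.032, 0.1606]
tool_rot: [0.705, -0.047, -0.198, -0.68]
force: [-0.1, 0.6, -0.6]
finger_gap: 0.997
```

Call:
play_rows(
  deltas=[
    [0,0,0,0,0,0],
  ],
)

```text
t: 9.95
tcp_pos: [0.6812, 0.0319, 0.1622]
tool_rot: [0.705, -0.046, -0.197, -0.679]
force: [0.2, 0.6, 0.2]
finger_gap: 0.997
```

```bash
python3 - <<'E'
from h import *
applied([.007,.02,0,0,0,0]);applied([.014,.039,0,0,0,0]);applied([.015,.039,0,0,0,0])
s=sense();p,r=getcmd();print(p,s['tcp_pos'],s['t'],s['force'],s['ft_torque'])
g=s['tcp_pos']-R.from_quat(s['tool_rot']).apply([0,grip_depth,0]); print("grasp D",D(g), "handle", [-.105,.055*np.sin(P[3]),.125+.055*np.cos(P[3])])
import cv2;cv2.imwrite("pics/w7.png",snapshot("wrist")[:,:,::-1])
E
```

```text
[0.68138156 0.03205069 0.16221002] [0.68120348 0.03190447 0.16218313] 9.95 [0.19254371 0.56878803 0.209148  ] [ 0.02796591 -0.15591954 -0.0260088 ]
grasp D [-0.10475384  0.00790488  0.17976105] handle [-0.105, np.float64(0.007861573840384564), np.float64(0.17943524278215522)]
```

View pics/w7.png

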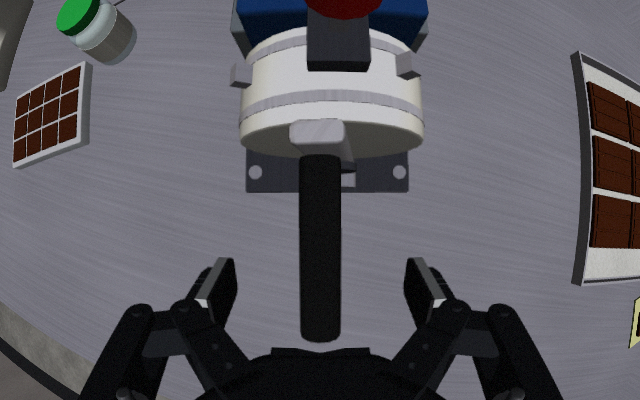

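Call:
play_rows(
  deltas=[
    [0,0,0,0,0,0],
    [0,0,0,0,0,0],
    [0,0,0,0,0,0],
    [0,0,0,0,0,0],
    [0,0,0,0,0,0],
    [0,0,0,0,0,0],
    [0,0,0,0,0,0],
    [0,0,0,0,0,0],
    [0,0,0,0,0,0],
    [0,0,0,0,0,0],
  ],
  gripper=0.005,
  force=70,
)

```text
t: 11.0
tcp_pos: [0.6812, 0.0318, 0.1624]
tool_rot: [0.705, -0.046, -0.197, -0.679]
force: [-0.1, -2.3, 2.1]
finger_gap: 0.214
```

```bash
cat > lg.py <<'E'
import sys
from h import *
def tq(s):
    Rd=R.from_quat(s['tool_rot']); g=D(s['tcp_pos']-Rd.apply([0,grip_depth,0])); f=R.from_euler('z',P[2]).inv().apply(s['force'])
    q=np.arctan2(g[1],g[2]-.125); rad=np.hypot(g[1],g[2]-.125)
    Ft=-(f[1]*np.cos(q)-f[2]*np.sin(q)); Fr=f[1]*np.sin(q)+f[2]*np.cos(q)   # Ft: push of tool on handle along +q
    return q,rad,g,Ft,Fr,f
if __name__=="__main__":
    s=sense(); q,rad,g,Ft,Fr,f=tq(s)
    print("t",s['t'],"q",round(q,3),"r",round(rad*1e3,1),"x",round(g[0]*1e3,1),"Ft",round(Ft,2),"Fr",round(Fr,2),"fD",f.round(1),"gap",round(s['finger_gap']*85.4,1))
E
python3 lg.py
```

```text
t 11.0 q 0.145 r 55.5 x -104.7 Ft -1.85 Fr 2.41 fD [0.6 2.2 2.1] gap 18.3
```

```bash
cat > rows.py <<'E'
import sys
from h import *
q0=float(sys.argv[1]); step=float(sys.argv[2]); n=int(sys.argv[3]); calls=int(sys.argv[4])
p,r=getcmd()
for k in range(calls):
    rows=[]
    for j in range(n):
        d=delta(tcp_for(q0+step*(k*n+j+1)),toolL()); rows.append([round(float(v),4) for v in d[:3]]+[0,0,0])
    print(round(q0+step*(k+1)*n,3),json.dumps(rows)); applied(rows[-1])
E
python3 - <<'E'
from h import *
print(delta(tcp_for(.143),toolL()))
E
python3 rows.py 0.143 0.1 4 4
```

```text
[ 1.23971390e-04  3.14222806e-04 -6.02453393e-05  5.95437765e-05
  1.07602240e-04  3.19400040e-05]
0.543 [[0.0005, 0.0013, -0.0055, 0, 0, 0], [0.001, 0.0028, -0.0107, 0, 0, 0], [0.0018, 0.0048, -0.0158, 0, 0, 0], [0.0026, 0.0072, -0.0206, 0, 0, 0]]
0.943 [[0.0011, 0.0029, -0.0046, 0, 0, 0], [0.0023, 0.0062, -0.0088, 0, 0, 0], [0.0036, 0.0099, -0.0127, 0, 0, 0], [0.0051, 0.0139, -0.0161, 0, 0, 0]]
1.343 [[0.0016, 0.0043, -0.003, 0, 0, 0], [0.0033, 0.0089, -0.0056, 0, 0, 0], [0.005, 0.0137, -0.0076, 0, 0, 0], [0.0068, 0.0187, -0.0091, 0, 0, 0]]
1.743 [[0.0019, 0.0051, -0.001, 0, 0, 0], [0.0038, 0.0102, -0.0014, 0, 0, 0], [0.0056, 0.0154, -0.0013, 0, 0, 0], [0.0075, 0.0205, -0.0006, 0, 0, 0]]
```

Call:
play_rows(
  deltas=[
    [0.0005,0.0013,-0.0055,0,0,0],
    [0.001,0.0028,-0.0107,0,0,0],
    [0.0018,0.0048,-0.0158,0,0,0],
    [0.0026,0.0072,-0.0206,0,0,0],
  ],
)

```text
t: 11.4
tcp_pos: [0.6857, 0.0116, 0.1549]
tool_rot: [0.705, -0.046, -0.197, -0.679]
force: [0.4, -0.4, 3.2]
finger_gap: 0.21
```

Call:
play_rows(
  deltas=[
    [0.0011,0.0029,-0.0046,0,0,0],
    [0.0023,0.0062,-0.0088,0,0,0],
    [0.0036,0.0099,-0.0127,0,0,0],
    [0.0051,0.0139,-0.0161,0,0,0],
  ],
)

```text
t: 11.8
tcp_pos: [0.6894, -0.0048, 0.139]
tool_rot: [0.705, -0.046, -0.197, -0.679]
force: [0.7, -1.2, 4.0]
finger_gap: 0.215
```

```bash
python3 lg.py; python3 - <<'E'
import cv2
from station import *
cv2.imwrite("pics/w8.png",snapshot("wrist")[:,:,::-1])
E
```

```text
t 11.8 q 0.964 r 55.4 x -104.8 Ft 2.59 Fr 3.35 fD [-0.4  1.3  4. ] gap 18.4
```

View pics/w8.png

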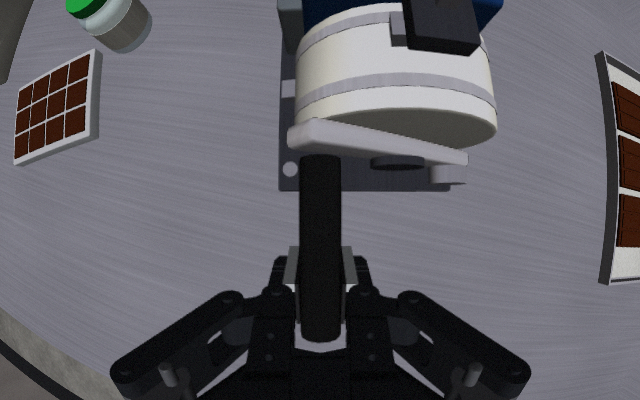

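The crank follows the hand past 0.65 (q is now 0.96), so the lugs are clear. I'll continue.

```bash
python3 rows.py 1.743 0.1 4 14
```

```text
2.143 [[0.0019, 0.005, 0.0012, 0, 0, 0], [0.0036, 0.0099, 0.0029, 0, 0, 0], [0.0054, 0.0147, 0.0052, 0, 0, 0], [0.007, 0.0191, 0.0079, 0, 0, 0]]
2.543 [[0.0015, 0.0042, 0.0032, 0, 0, 0], [0.0029, 0.0081, 0.0069, 0, 0, 0], [0.0042, 0.0116, 0.0109, 0, 0, 0], [0.0054, 0.0147, 0.0153, 0, 0, 0]]
2.943 [[0.0009, 0.0027, 0.0047, 0, 0, 0], [0.0018, 0.005, 0.0096, 0, 0, 0], [0.0024, 0.0067, 0.0148, 0, 0, 0], [0.0029, 0.008, 0.0201, 0, 0, 0]]
3.343 [[0.0003, 0.0008, 0.0055, 0, 0, 0], [0.0003, 0.001, 0.011, 0, 0, 0], [0.0003, 0.0008, 0.0164, 0, 0, 0], [-0.0, -0.0, 0.0219, 0, 0, 0]]
3.743 [[-0.0005, -0.0013, 0.0053, 0, 0, 0], [-0.0011, -0.0031, 0.0105, 0, 0, 0], [-0.002, -0.0053, 0.0154, 0, 0, 0], [-0.003, -0.008, 0.0201, 0, 0, 0]]
4.143 [[-0.0011, -0.0032, 0.0044, 0, 0, 0], [-0.0024, -0.0067, 0.0084, 0, 0, 0], [-0.0038, -0.0106, 0.012, 0, 0, 0], [-0.0053, -0.0148, 0.0152, 0, 0, 0]]
4.543 [[-0.0017, -0.0045, 0.0027, 0, 0, 0], [-0.0034, -0.0092, 0.005, 0, 0, 0], [-0.0052, -0.0141, 0.0067, 0, 0, 0], [-0.007, -0.0191, 0.0079, 0, 0, 0]]
4.943 [[-0.0019, -0.0052, 0.0006, 0, 0, 0], [-0.0038, -0.0103, 
[... 318 characters left out ...]
0073, 0, 0, 0], [-0.004, -0.011, -0.0116, 0, 0, 0], [-0.0051, -0.0139, -0.0161, 0, 0, 0]]
6.143 [[-0.0009, -0.0024, -0.0049, 0, 0, 0], [-0.0016, -0.0044, -0.01, 0, 0, 0], [-0.0021, -0.0058, -0.0152, 0, 0, 0], [-0.0025, -0.0068, -0.0206, 0, 0, 0]]
6.543 [[-0.0002, -0.0005, -0.0055, 0, 0, 0], [-0.0001, -0.0004, -0.011, 0, 0, 0], [0.0001, 0.0001, -0.0165, 0, 0, 0], [0.0005, 0.0012, -0.0219, 0, 0, 0]]
6.943 [[0.0005, 0.0016, -0.0052, 0, 0, 0], [0.0013, 0.0037, -0.0102, 0, 0, 0], [0.0022, 0.0062, -0.015, 0, 0, 0], [0.0033, 0.0091, -0.0195, 0, 0, 0]]
7.343 [[0.0012, 0.0034, -0.0042, 0, 0, 0], [0.0026, 0.0071, -0.008, 0, 0, 0], [0.0041, 0.0112, -0.0114, 0, 0, 0], [0.0057, 0.0156, -0.0143, 0, 0, 0]]
```

Call:
play_rows(
  deltas=[
    [0.0016,0.0043,-0.003,0,0,0],
    [0.0033,0.0089,-0.0056,0,0,0],
    [0.005,0.0137,-0.0076,0,0,0],
    [0.0068,0.0187,-0.0091,0,0,0],
  ],
)

```text
t: 12.25
tcp_pos: [0.6912, -0.0131, 0.119]
tool_rot: [0.705, -0.046, -0.197, -0.679]
force: [3.0, -1.9, 2.4]
finger_gap: 0.208
```

Call:
play_rows(
  deltas=[
    [0.0019,0.0051,-0.001,0,0,0],
    [0.0038,0.0102,-0.0014,0,0,0],
    [0.0056,0.0154,-0.0013,0,0,0],
    [0.0075,0.0205,-0.0006,0,0,0],
  ],
)

```text
t: 12.65
tcp_pos: [0.6913, -0.0132, 0.0973]
tool_rot: [0.705, -0.046, -0.197, -0.68]
force: [2.7, -0.8, 2.4]
finger_gap: 0.21
```

Call:
play_rows(
  deltas=[
    [0.0019,0.005,0.0012,0,0,0],
    [0.0036,0.0099,0.0029,0,0,0],
    [0.0054,0.0147,0.0052,0,0,0],
    [0.007,0.0191,0.0079,0,0,0],
  ],
)

```text
t: 13.05
tcp_pos: [0.6894, -0.0051, 0.0773]
tool_rot: [0.705, -0.046, -0.197, -0.68]
force: [2.2, -1.4, 4.2]
finger_gap: 0.211
```

Call:
play_rows(
  deltas=[
    [0.0015,0.0042,0.0032,0,0,0],
    [0.0029,0.0081,0.0069,0,0,0],
    [0.0042,0.0116,0.0109,0,0,0],
    [0.0054,0.0147,0.0153,0,0,0],
  ],
)

```text
t: 13.45
tcp_pos: [0.6862, 0.0093, 0.0624]
tool_rot: [0.705, -0.046, -0.198, -0.679]
force: [1.9, -4.1, 7.8]
finger_gap: 0.211
```

Call:
play_rows(
  deltas=[
    [0.0009,0.0027,0.0047,0,0,0],
    [0.0018,0.005,0.0096,0,0,0],
    [0.0024,0.0067,0.0148,0,0,0],
    [0.0029,0.008,0.0201,0,0,0],
  ],
)

```text
t: 13.85
tcp_pos: [0.6822, 0.0273, 0.0543]
tool_rot: [0.707, -0.046, -0.197, -0.678]
force: [1.8, -6.1, 7.9]
finger_gap: 0.217
```

Call:
play_rows(
  deltas=[
    [0.0003,0.0008,0.0055,0,0,0],
    [0.0003,0.001,0.011,0,0,0],
    [0.0003,0.0008,0.0164,0,0,0],
    [0,0,0.0219,0,0,0],
  ],
)

```text
t: 14.25
tcp_pos: [0.6778, 0.0469, 0.0535]
tool_rot: [0.707, -0.046, -0.197, -0.677]
force: [4.0, -10.4, 2.8]
finger_gap: 0.214
```

```bash
python3 lg.py
```

```text
t 14.25 q -3.001 r 54.5 x -104.6 Ft 10.52 Fr -4.33 fD [-1.7 11.   2.8] gap 18.2
```

Call:
play_rows(
  deltas=[
    [-0.0005,-0.0013,0.0053,0,0,0],
    [-0.0011,-0.0031,0.0105,0,0,0],
    [-0.002,-0.0053,0.0154,0,0,0],
    [-0.003,-0.008,0.0201,0,0,0],
  ],
)

```text
t: 14.65
tcp_pos: [0.6734, 0.0663, 0.0604]
tool_rot: [0.707, -0.046, -0.197, -0.677]
force: [5.1, -11.1, -2.9]
finger_gap: 0.212
```

Call:
play_rows(
  deltas=[
    [-0.0011,-0.0032,0.0044,0,0,0],
    [-0.0024,-0.0067,0.0084,0,0,0],
    [-0.0038,-0.0106,0.012,0,0,0],
    [-0.0053,-0.0148,0.0152,0,0,0],
  ],
)

```text
t: 15.05
tcp_pos: [0.6698, 0.0821, 0.0747]
tool_rot: [0.707, -0.046, -0.197, -0.678]
force: [4.8, -7.8, -7.3]
finger_gap: 0.21
```

Call:
play_rows(
  deltas=[
    [-0.0017,-0.0045,0.0027,0,0,0],
    [-0.0034,-0.0092,0.005,0,0,0],
    [-0.0052,-0.0141,0.0067,0,0,0],
    [-0.007,-0.0191,0.0079,0,0,0],
  ],
)

```text
t: 15.45
tcp_pos: [0.6678, 0.0914, 0.0941]
tool_rot: [0.706, -0.046, -0.197, -0.679]
force: [5.5, -3.8, -11.1]
finger_gap: 0.21
```

Call:
play_rows(
  deltas=[
    [-0.0019,-0.0052,0.0006,0,0,0],
    [-0.0038,-0.0103,0.0008,0,0,0],
    [-0.0057,-0.0155,0.0003,0,0,0],
    [-0.0075,-0.0206,-0.0007,0,0,0],
  ],
)

```text
t: 15.85
tcp_pos: [0.6674, 0.0926, 0.1156]
tool_rot: [0.704, -0.047, -0.198, -0.68]
force: [5.8, -0.2, -10.0]
finger_gap: 0.21
```

Call:
play_rows(
  deltas=[
    [-0.0018,-0.0049,-0.0015,0,0,0],
    [-0.0036,-0.0097,-0.0035,0,0,0],
    [-0.0052,-0.0143,-0.0061,0,0,0],
    [-0.0068,-0.0186,-0.0091,0,0,0],
  ],
)

```text
t: 16.25
tcp_pos: [0.6691, 0.0852, 0.1369]
tool_rot: [0.703, -0.046, -0.198, -0.681]
force: [4.4, 4.1, -8.4]
finger_gap: 0.208
```

Call:
play_rows(
  deltas=[
    [-0.0015,-0.004,-0.0035,0,0,0],
    [-0.0028,-0.0077,-0.0073,0,0,0],
    [-0.004,-0.011,-0.0116,0,0,0],
    [-0.0051,-0.0139,-0.0161,0,0,0],
  ],
)

```text
t: 16.65
tcp_pos: [0.6724, 0.0706, 0.1528]
tool_rot: [0.703, -0.046, -0.198, -0.682]
force: [3.4, 5.2, -5.6]
finger_gap: 0.212
```

Call:
play_rows(
  deltas=[
    [-0.0009,-0.0024,-0.0049,0,0,0],
    [-0.0016,-0.0044,-0.01,0,0,0],
    [-0.0021,-0.0058,-0.0152,0,0,0],
    [-0.0025,-0.0068,-0.0206,0,0,0],
  ],
)

```text
t: 17.05
tcp_pos: [0.6768, 0.0507, 0.1618]
tool_rot: [0.703, -0.046, -0.198, -0.682]
force: [2.8, 5.9, 0.9]
finger_gap: 0.205
```

Call:
play_rows(
  deltas=[
    [-0.0002,-0.0005,-0.0055,0,0,0],
    [-0.0001,-0.0004,-0.011,0,0,0],
    [0.0001,0.0001,-0.0165,0,0,0],
    [0.0005,0.0012,-0.0219,0,0,0],
  ],
)

```text
t: 17.45
tcp_pos: [0.6823, 0.0265, 0.1614]
tool_rot: [0.705, -0.046, -0.198, -0.68]
force: [2.4, 2.8, 3.1]
finger_gap: 0.211
```

Call:
play_rows(
  deltas=[
    [0.0005,0.0016,-0.0052,0,0,0],
    [0.0013,0.0037,-0.0102,0,0,0],
    [0.0022,0.0062,-0.015,0,0,0],
    [0.0033,0.0091,-0.0195,0,0,0],
  ],
)

```text
t: 17.85
tcp_pos: [0.687, 0.0054, 0.1505]
tool_rot: [0.705, -0.046, -0.197, -0.679]
force: [2.9, -0.2, 3.6]
finger_gap: 0.21
```

Call:
play_rows(
  deltas=[
    [0.0012,0.0034,-0.0042,0,0,0],
    [0.0026,0.0071,-0.008,0,0,0],
    [0.0041,0.0112,-0.0114,0,0,0],
    [0.0057,0.0156,-0.0143,0,0,0],
  ],
)

```text
t: 18.25
tcp_pos: [0.6901, -0.0081, 0.1336]
tool_rot: [0.705, -0.046, -0.197, -0.679]
force: [2.7, -1.0, 3.8]
finger_gap: 0.21
```

```bash
python3 lg.py
```

```text
t 18.25 q 1.078 r 55.4 x -104.8 Ft 2.63 Fr 3.16 fD [-2.5  1.5  3.8] gap 17.9
```

```bash
cat > fitw.py <<'E'
from h import *
raw=""".6857 .0116 .1549 .4 -.4 3.2
.6894 -.0048 .139 .7 -1.2 4.0
.6912 -.0131 .119 3 -1.9 2.4
.6913 -.0132 .0973 2.7 -.8 2.4
.6894 -.0051 .0773 2.2 -1.4 4.2
.6862 .0093 .0624 1.9 -4.1 7.8
.6822 .0273 .0543 1.8 -6.1 7.9
.6778 .0469 .0535 4 -10.4 2.8
.6734 .0663 .0604 5.1 -11.1 -2.9
.6698 .0821 .0747 4.8 -7.8 -7.3
.6678 .0914 .0941 5.5 -3.8 -11.1
.6674 .0926 .1156 5.8 -.2 -10
.6691 .0852 .1369 4.4 4.1 -8.4
.6724 .0706 .1528 3.4 5.2 -5.6
.6768 .0507 .1618 2.8 5.9 .9
.6823 .0265 .1614 2.4 2.8 3.1
.687 .0054 .1505 2.9 -.2 3.6
.6901 -.0081 .1336 2.7 -1 3.8"""
A=np.array([[float(v) for v in l.split()] for l in raw.splitlines()])
Z=R.from_euler('z',P[2]).inv(); g=np.array([D(a-toolL().apply([0,grip_depth,0])) for a in A[:,:3]]); f=Z.apply(A[:,3:])
q=np.unwrap(np.arctan2(g[:,1],g[:,2]-.125)); rad=np.hypot(g[:,1],g[:,2]-.125)
Ft=-(f[:,1]*np.cos(q)-f[:,2]*np.sin(q))*rad/.055; Fr=f[:,1]*np.sin(q)+f[:,2]*np.cos(q)
print(np.c_[q,rad*1e3,Ft,Fr,f[:,0]].round(2))
def fit(s):
    B=np.c_[np.ones(len(q)),np.cos(q),np.sin(q)][s]; x,*_=np.linalg.lstsq(B,Ft[s],rcond=None); c=np.arctan2(x[2],x[1])
    print("F",x[0].round(2),"A",np.hypot(x[1],x[2]).round(2),"q_bottom",(c-np.pi/2)%(2*np.pi),"rms",(B@x-Ft[s]).std())
    return B@x-Ft[s]
print(fit(slice(None)).round(2)); fit(slice(0,16)); fit(slice(2,18));fit(slice(0,18,2));fit(slice(1,18,2))
E
python3 fitw.py; python3 -c "
import sys;sys.path.insert(0,'.')
from h import *;print(getcmd()[0], tcp_for(7.343))"
```

```text
[[ 0.54 55.46  1.26  2.99 -0.3 ]
 [ 0.96 55.37  2.55  3.37 -0.43]
 [ 1.36 55.21  1.83  2.95 -2.52]
 [ 1.76 55.04  2.61  0.9  -2.46]
 [ 2.15 54.81  4.5  -0.77 -1.85]
 [ 2.54 54.69  8.01 -3.92 -0.97]
 [ 2.91 54.61  7.94 -6.22 -0.44]
 [ 3.28 54.45 10.42 -4.29 -1.67]
 [ 3.67 54.43 11.65 -3.5  -2.59]
 [ 4.07 54.51 10.93 -2.53 -3.01]
 [ 4.47 54.75 11.9  -2.04 -4.55]
 [ 4.86 54.97  9.67 -2.91 -5.62]
 [ 5.27 55.28  8.78 -1.89 -5.18]
 [ 5.67 55.4   6.82 -2.09 -4.44]
 [ 6.08 55.55  4.91  1.94 -4.  ]
 [ 6.53 55.6   2.93  2.47 -2.95]
 [ 6.97 55.5   1.65  3.31 -2.79]
 [ 7.36 55.43  2.63  3.17 -2.42]]
F 6.72 A 4.97 q_bottom 2.5152569527349335 rms 0.5989405602236515
[ 0.88 -0.8   0.34  0.68  0.45 -1.18  0.69 -0.26 -0.39  0.75 -0.57  0.6
 -0.21 -0.18 -0.22 -0.01  0.27 -0.84]
F 6.68 A 5.04 q_bottom 2.519763017875429 rms 0.5920638377005579
F 6.72 A 4.97 q_bottom 2.52449641128301 rms 0.5599160671274434
F 6.62 A 5.42 q_bottom 2.577373676269753 rms 0.28361292592192966
F 6.8 A 4.58 q_bottom 2.451387604120038 rms 0.5692857683698949
[ 0.69007791 -0.00719797  0.1343074 ] [ 0.69004669 -0.00720083  0.13433059]
```

```bash
python3 rows.py 7.343 -0.1 4 12
```

```text
6.943 [[-0.0016, -0.0044, 0.0029, 0, 0, 0], [-0.0031, -0.0085, 0.0063, 0, 0, 0], [-0.0045, -0.0122, 0.0101, 0, 0, 0], [-0.0057, -0.0156, 0.0143, 0, 0, 0]]
6.543 [[-0.0011, -0.0029, 0.0045, 0, 0, 0], [-0.002, -0.0054, 0.0093, 0, 0, 0], [-0.0028, -0.0075, 0.0143, 0, 0, 0], [-0.0033, -0.0091, 0.0195, 0, 0, 0]]
6.143 [[-0.0004, -0.0011, 0.0054, 0, 0, 0], [-0.0006, -0.0016, 0.0109, 0, 0, 0], [-0.0007, -0.0017, 0.0164, 0, 0, 0], [-0.0005, -0.0012, 0.0219, 0, 0, 0]]
5.743 [[0.0004, 0.001, 0.0054, 0, 0, 0], [0.0009, 0.0024, 0.0106, 0, 0, 0], [0.0016, 0.0044, 0.0157, 0, 0, 0], [0.0025, 0.0068, 0.0206, 0, 0, 0]]
5.343 [[0.0011, 0.0029, 0.0045, 0, 0, 0], [0.0023, 0.0062, 0.0088, 0, 0, 0], [0.0036, 0.0099, 0.0126, 0, 0, 0], [0.0051, 0.0139, 0.0161, 0, 0, 0]]
4.943 [[0.0016, 0.0043, 0.003, 0, 0, 0], [0.0032, 0.0089, 0.0056, 0, 0, 0], [0.005, 0.0137, 0.0076, 0, 0, 0], [0.0068, 0.0186, 0.0091, 0, 0, 0]]
4.543 [[0.0018, 0.0051, 0.001, 0, 0, 0], [0.0037, 0.0103, 0.0015, 0, 0, 0], [0.0056, 0.0154, 0.0013, 0, 0, 0], [0.0075, 0.0206, 0.0007, 0, 0, 0]]
4.143 [[0.0018, 0.005, -0.0012, 0, 0, 0], [0.0036, 0.0099, -0.0029, 0, 0, 0], [0.0053, 0.0146, -0.0052, 0, 0, 0], [0.007, 0.0191, -0.0079, 0, 0, 0]]
3.743 [[0.0015, 0.0042, -0.0032, 0, 0, 0], [0.0029, 0.0081, -0.0068, 0, 0, 0], [0.0042, 0.0116, -0.0108, 0, 0, 0], [0.0053, 0.0148, -0.0152, 0, 0, 0]]
3.343 [[0.001, 0.0027, -0.0047, 0, 0, 0], [0.0019, 0.0049, -0.0096, 0, 0, 0], [0.0025, 0.0067, -0.0148, 0, 0, 0], [0.003, 0.008, -0.0201, 0, 0, 0]]
2.943 [[0.0003, 0.0008, -0.0055, 0, 0, 0], [0.0003, 0.001, -0.0109, 0, 0, 0], [0.0003, 0.0008, -0.0164, 0, 0, 0], [-0.0, 0.0, -0.0219, 0, 0, 0]]
2.543 [[-0.0005, -0.0013, -0.0053, 0, 0, 0], [-0.0011, -0.003, -0.0105, 0, 0, 0], [-0.002, -0.0053, -0.0154, 0, 0, 0], [-0.0029, -0.008, -0.0201, 0, 0, 0]]
```

Call:
play_rows(
  deltas=[
    [-0.0016,-0.0044,0.0029,0,0,0],
    [-0.0031,-0.0085,0.0063,0,0,0],
    [-0.0045,-0.0122,0.0101,0,0,0],
    [-0.0057,-0.0156,0.0143,0,0,0],
  ],
)

```text
t: 18.65
tcp_pos: [0.6877, 0.0024, 0.1479]
tool_rot: [0.708, -0.046, -0.197, -0.677]
force: [6.4, -9.5, -4.8]
finger_gap: 0.209
```

Call:
play_rows(
  deltas=[
    [-0.0011,-0.0029,0.0045,0,0,0],
    [-0.002,-0.0054,0.0093,0,0,0],
    [-0.0028,-0.0075,0.0143,0,0,0],
    [-0.0033,-0.0091,0.0195,0,0,0],
  ],
)

```text
t: 19.05
tcp_pos: [0.6837, 0.0205, 0.1594]
tool_rot: [0.708, -0.047, -0.196, -0.676]
force: [5.8, -10.2, 0.9]
finger_gap: 0.213
```

Call:
play_rows(
  deltas=[
    [-0.0004,-0.0011,0.0054,0,0,0],
    [-0.0006,-0.0016,0.0109,0,0,0],
    [-0.0007,-0.0017,0.0164,0,0,0],
    [-0.0005,-0.0012,0.0219,0,0,0],
  ],
)

```text
t: 19.45
tcp_pos: [0.6787, 0.0426, 0.1628]
tool_rot: [0.708, -0.047, -0.196, -0.677]
force: [4.5, -8.5, 7.0]
finger_gap: 0.211
```

Call:
play_rows(
  deltas=[
    [0.0004,0.001,0.0054,0,0,0],
    [0.0009,0.0024,0.0106,0,0,0],
    [0.0016,0.0044,0.0157,0,0,0],
    [0.0025,0.0068,0.0206,0,0,0],
  ],
)

```text
t: 19.85
tcp_pos: [0.6737, 0.0653, 0.1561]
tool_rot: [0.706, -0.046, -0.197, -0.678]
force: [4.1, -3.0, 8.3]
finger_gap: 0.21
```

Call:
play_rows(
  deltas=[
    [0.0011,0.0029,0.0045,0,0,0],
    [0.0023,0.0062,0.0088,0,0,0],
    [0.0036,0.0099,0.0126,0,0,0],
    [0.0051,0.0139,0.0161,0,0,0],
  ],
)

```text
t: 20.25
tcp_pos: [0.6697, 0.0828, 0.1404]
tool_rot: [0.705, -0.046, -0.198, -0.679]
force: [3.2, -0.3, 5.9]
finger_gap: 0.212
```

Call:
play_rows(
  deltas=[
    [0.0016,0.0043,0.003,0,0,0],
    [0.0032,0.0089,0.0056,0,0,0],
    [0.005,0.0137,0.0076,0,0,0],
    [0.0068,0.0186,0.0091,0,0,0],
  ],
)

```text
t: 20.65
tcp_pos: [0.6676, 0.092, 0.1192]
tool_rot: [0.705, -0.047, -0.198, -0.679]
force: [3.6, -1.6, 2.1]
finger_gap: 0.212
```

Call:
play_rows(
  deltas=[
    [0.0018,0.0051,0.001,0,0,0],
    [0.0037,0.0103,0.0015,0,0,0],
    [0.0056,0.0154,0.0013,0,0,0],
    [0.0075,0.0206,0.0007,0,0,0],
  ],
)

```text
t: 21.05
tcp_pos: [0.6676, 0.0921, 0.0974]
tool_rot: [0.705, -0.047, -0.198, -0.679]
force: [2.5, -2.6, 2.5]
finger_gap: 0.214
```

Call:
play_rows(
  deltas=[
    [0.0018,0.005,-0.0012,0,0,0],
    [0.0036,0.0099,-0.0029,0,0,0],
    [0.0053,0.0146,-0.0052,0,0,0],
    [0.007,0.0191,-0.0079,0,0,0],
  ],
)

```text
t: 21.45
tcp_pos: [0.6694, 0.0842, 0.0776]
tool_rot: [0.705, -0.047, -0.198, -0.679]
force: [2.1, -4.1, 5.0]
finger_gap: 0.211
```

Call:
play_rows(
  deltas=[
    [0.0015,0.0042,-0.0032,0,0,0],
    [0.0029,0.0081,-0.0068,0,0,0],
    [0.0042,0.0116,-0.0108,0,0,0],
    [0.0053,0.0148,-0.0152,0,0,0],
  ],
)

```text
t: 21.85
tcp_pos: [0.6726, 0.0698, 0.0624]
tool_rot: [0.705, -0.047, -0.198, -0.68]
force: [1.3, -2.3, 7.6]
finger_gap: 0.21
```

Call:
play_rows(
  deltas=[
    [0.001,0.0027,-0.0047,0,0,0],
    [0.0019,0.0049,-0.0096,0,0,0],
    [0.0025,0.0067,-0.0148,0,0,0],
    [0.003,0.008,-0.0201,0,0,0],
  ],
)

```text
t: 22.25
tcp_pos: [0.6767, 0.0517, 0.0543]
tool_rot: [0.704, -0.047, -0.198, -0.68]
force: [-0.0, 0.6, 9.2]
finger_gap: 0.213
```

Call:
play_rows(
  deltas=[
    [0.0003,0.0008,-0.0055,0,0,0],
    [0.0003,0.001,-0.0109,0,0,0],
    [0.0003,0.0008,-0.0164,0,0,0],
    [0,0,-0.0219,0,0,0],
  ],
)

```text
t: 22.65
tcp_pos: [0.681, 0.0325, 0.0534]
tool_rot: [0.703, -0.047, -0.198, -0.682]
force: [-0.1, 6.3, 5.1]
finger_gap: 0.21
```

Call:
play_rows(
  deltas=[
    [-0.0005,-0.0013,-0.0053,0,0,0],
    [-0.0011,-0.003,-0.0105,0,0,0],
    [-0.002,-0.0053,-0.0154,0,0,0],
    [-0.0029,-0.008,-0.0201,0,0,0],
  ],
)

```text
t: 23.05
tcp_pos: [0.6852, 0.0134, 0.0599]
tool_rot: [0.702, -0.046, -0.198, -0.682]
force: [2.2, 6.2, -2.3]
finger_gap: 0.211
```

```bash
python3 lg.py
```

```text
t 23.05 q 2.626 r 54.6 x -104.7 Ft -5.94 Fr -0.74 fD [-3.5 -5.5 -2.3] gap 18.0
```

```bash
cat > fitw2.py <<'E'
exec(open("fitw.py").read().split("Z=R.from")[0])
raw2=""".6877 .0024 .1479 6.4 -9.5 -4.8
.6837 .0205 .1594 5.8 -10.2 .9
.6787 .0426 .1628 4.5 -8.5 7
.6737 .0653 .1561 4.1 -3 8.3
.6697 .0828 .1404 3.2 -.3 5.9
.6676 .092 .1192 3.6 -1.6 2.1
.6676 .0921 .0974 2.5 -2.6 2.5
.6694 .0842 .0776 2.1 -4.1 5
.6726 .0698 .0624 1.3 -2.3 7.6
.6767 .0517 .0543 0 .6 9.2
.681 .0325 .0534 -.1 6.3 5.1
.6852 .0134 .0599 2.2 6.2 -2.3"""
n1=len(A); A=np.vstack([A,[[float(v) for v in l.split()] for l in raw2.splitlines()]])
sg=np.r_[np.ones(n1),-np.ones(len(A)-n1)]
Z=R.from_euler('z',P[2]).inv(); g=np.array([D(a-toolL().apply([0,grip_depth,0])) for a in A[:,:3]]); f=Z.apply(A[:,3:])
q=np.arctan2(g[:,1],g[:,2]-.1255)
rad=np.hypot(g[:,1],g[:,2]-.1255)
Ft=-(f[:,1]*np.cos(q)-f[:,2]*np.sin(q))*rad/.055
print(np.c_[q%6.2832,Ft].round(2)[n1:])
def fit(s,bias=False):
    B=np.c_[sg,np.cos(q),np.sin(q)]
    B=B[s]; x,*_=np.linalg.lstsq(B,Ft[s],rcond=None); c=np.arctan2(x[2],x[1]); e=B@x-Ft[s]
    print("F",x[0].round(2),"A",np.hypot(x[1],x[2]).round(2),"q_bottom",(c-np.pi/2)%(2*np.pi),"rms",e.std()); return e
print(fit(slice(None)).round(2)); fit(slice(0,n1)); fit(slice(n1,None))
E
python3 fitw2.py
```

```text
[[  0.76 -11.07]
 [  0.36 -10.17]
 [  6.23  -9.64]
 [  5.78  -7.31]
 [  5.34  -5.33]
 [  4.92  -2.53]
 [  4.52  -1.86]
 [  4.13  -1.7 ]
 [  3.74  -2.19]
 [  3.37  -2.65]
 [  3.01  -5.45]
 [  2.63  -6.  ]]
F 6.68 A 4.96 q_bottom 2.5321616127160382 rms 0.5570016411208656
[ 0.88 -0.83  0.28  0.62  0.36 -1.32  0.52 -0.48 -0.59  0.62 -0.62  0.63
 -0.11 -0.07 -0.12  0.03  0.25 -0.88 -0.47 -0.61  0.36  0.09  0.25 -0.76
 -0.29 -0.03  0.14 -0.35  1.04 -0.19]
F 6.73 A 5.0 q_bottom 2.5072837921869584 rms 0.6008372004546698
F 6.62 A 4.9 q_bottom 2.5605585448622343 rms 0.45680751563847904
```

```bash
cp cmd.json cmd_bak.json; python3 rows.py 2.543 -0.025 4 1
```

```text
2.443 [[-0.0003, -0.0007, -0.0011, 0, 0, 0], [-0.0006, -0.0015, -0.0022, 0, 0, 0], [-0.0009, -0.0023, -0.0033, 0, 0, 0], [-0.0012, -0.0031, -0.0044, 0, 0, 0]]
```

Call:
play_rows(
  deltas=[
    [-0.0003,-0.0007,-0.0011,0,0,0],
    [-0.0006,-0.0015,-0.0022,0,0,0],
    [-0.0009,-0.0023,-0.0033,0,0,0],
    [-0.0012,-0.0031,-0.0044,0,0,0],
    [-0.0012,-0.0031,-0.0044,0,0,0],
    [-0.0012,-0.0031,-0.0044,0,0,0],
  ],
)

```text
t: 23.65
tcp_pos: [0.6864, 0.0085, 0.0631]
tool_rot: [0.703, -0.046, -0.198, -0.682]
force: [2.5, 5.0, -1.3]
finger_gap: 0.21
```

```bash
python3 lg.py
```

```text
t 23.65 q 2.517 r 54.7 x -104.8 Ft -4.26 Fr -1.45 fD [-3.5 -4.3 -1.3] gap 17.9
```

Call:
play_rows(
  deltas=[
    [0.0003,0.0008,0.0011,0,0,0],
    [0.0006,0.0016,0.0022,0,0,0],
    [0.0007,0.0018,0.0025,0,0,0],
    [0.0007,0.0018,0.0025,0,0,0],
    [0.0007,0.0018,0.0025,0,0,0],
    [0.0007,0.0018,0.0025,0,0,0],
  ],
)

```text
t: 24.25
tcp_pos: [0.6863, 0.0084, 0.063]
tool_rot: [0.704, -0.046, -0.198, -0.68]
force: [1.5, 5.3, 0.9]
finger_gap: 0.207
```

```bash
python3 lg.py; python3 - <<'E'
from h import *
import cv2
cv2.imwrite("pics/w9.png",snapshot("wrist")[:,:,::-1]); cv2.imwrite("pics/t9.png",snapshot("top")[:,:,::-1]); cv2.imwrite("pics/s9.png",snapshot("side")[:,:,::-1])
print(sense()['qd'].round(4))
E
python3 lg.py
```

```text
t 24.25 q 2.517 r 54.7 x -104.7 Ft -3.43 Fr -3.6 fD [-2.6 -4.9  0.9] gap 17.7
[ 0.0002  0.     -0.001   0.0003 -0.0014 -0.0001]
t 24.4 q 2.518 r 54.7 x -104.8 Ft -2.42 Fr -2.84 fD [-3.  -3.6  0.9] gap 18.1
```

View pics/w9.png

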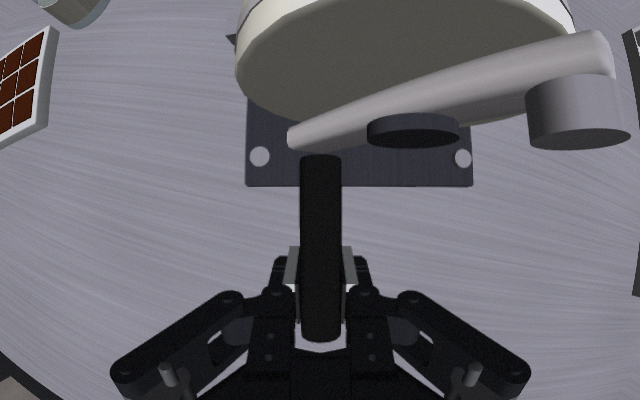

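View pics/s9.png

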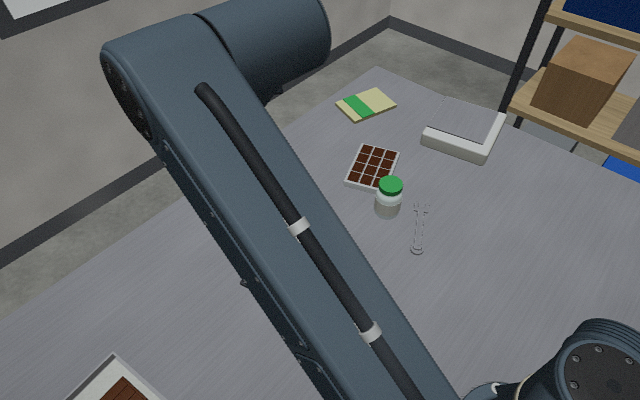

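View pics/t9.png

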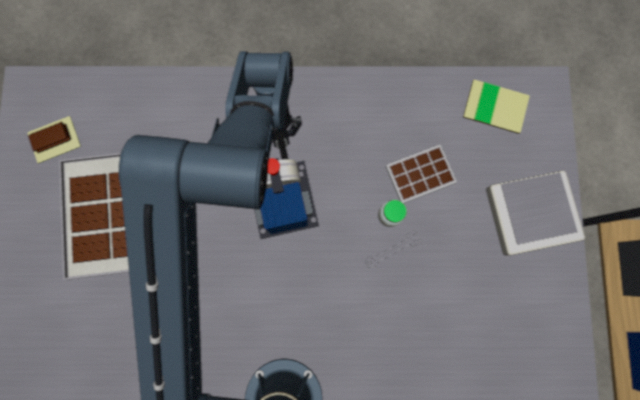

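```bash
python3 - <<'E'
from h import *
import cv2
print(proj("top",W([.005,0,.28])),proj("top",W([.005,0,.255])))
a=cv2.imread("pics/t9.png").astype(int); m=(a[:,:,2]>150)&(a[:,:,1]<60)&(a[:,:,0]<60); ys,xs=np.nonzero(m[140:190,255:300]); print("red x",xs.min()+255,xs.max()+255,"y",ys.min()+140,ys.max()+140)
b=cv2.imread("pics/top0.png").astype(int); m=(b[:,:,2]>150)&(b[:,:,1]<60)&(b[:,:,0]<60); ys,xs=np.nonzero(m[140:190,255:300]); print("start red x",xs.min()+255,xs.max()+255,"y",ys.min()+140,ys.max()+140)
for n,o in(("top",(150,340,360,460)),):
    d=np.abs(a-b)[130:290,360:480].max(2); print("diff objects",(d>60).sum())
s=sense();print(s['t'],s['qd'].round(4))
E
```

```text
[271.42342813 165.97945605] [272.32672937 168.29550286]
red x 268 277 y 159 173
start red x 267 278 y 161 174
diff objects 0
24.4 [ 0.0002  0.     -0.001   0.0003 -0.0014 -0.0001]
```

Cap still up, other objects unmoved, and the arm is still with the handle gripped. I'm handing in.

```bash
python3 -c "
from station import *
print(sign_off())"
```

```text
the job is handed in; nothing more can be done
None
```

The job is handed in at about 24 s: the drum stands still with the heavy side at the bottom as best I could measure it, and the handle is still gripped. `sign_off` gave no verdict.

- **Stop cap:** I pulled it up 25 mm until it hit its stop, where the pull jumped to about 18 N. The wrist view afterwards and the last top view both show the cap up. The side view was blocked by the arm.
- **Feeling for the weight:** I turned the crank 7.2 rad forward, more than one whole turn, then 4.8 rad back. The push was about 6.7 N of friction plus or minus 5 N from the weight. The forward fit put the heavy side at the bottom at a crank angle of 2.51, the backward fit at 2.56, and both together at 2.53. I expect that to be good to about 0.05 rad.
- **Final state:** the crank stands at 2.52 rad (0.01 rad off the fitted angle) with the joint speeds near zero. A small push of about 2 to 3 N remains, well below the 6.5 N friction.
- **Other objects:** the top view shows no change in the spanner, cocoa jar or chocolate mould.
- **One odd reading:** the fingers stopped on the cap at 36 mm instead of 30 mm, so they may have held its flange. The cap rose with the gripper all the same.

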